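Put the fresh cell into the soil logger

ROBOT

A 6-joint arm with a two-finger parallel gripper is mounted at the origin on the work surface. World frame = base frame: x ahead of the robot, y to its left, z up, the work surface at z = 0. Lengths are in mm, angles in degrees, forces in N, time in s.
With the tool pointing down it reaches from about 350 to 850 mm from the base axis. Payload 8.1 kg.
Tool frame: the origin (TCP) lies midway between the tips of the shut fingers; the grasp point (between the pads) lies 19 mm behind it; z points along the fingers, y is the line along which they close (so a half turn about z gives the same grasp; the last joint's range is limited). The gripper opens to 85 mm and grips with 20 to 120 N. Pads are 22 mm wide; open, the fingers measure 114 mm over their backs; the gripper's body (76 mm by 85 mm) begins 54 mm behind the grasp point. The pads swing forward as they close: fully open they stand 13 mm farther back than shut.
Start: joints at [-75.023, 7.471, 85.268, -0, 87.261, -4.893], TCP at [203.954, -564.277, 231.292] pointing down, gripper open.
Joint ranges: [-169.43, 169.43], [-51.17, 129.36], [1.28, 143.12], [-76.62, 256.62], [0, 156.53], [-152.29, 152.29]. Speed limits (degrees/s): [136.94, 136.94, 159.86, 180, 180, 180].

INTERFACE

Orientations are given as [roll, pitch, yaw] about the fixed x, y, z axes, in that order (R = Rz(yaw) Ry(pitch) Rx(roll)).
In Python, from bench import r gives the robot as it stands. The module is installed in compiled form; this text tells all that it offers.
- The arm moves only by the tool jog_arm, never from a script. Its argument "rows" is a list of rows, each a list of 2 entries, a list of its own where there are three numbers: the shift along the tool's x, y, z in mm, then the turn, a rotation vector about the tool's x, y, z in rad. A call has 1 to 10 rows; each row is the pose to reach, as a shift and turn from the pose commanded when the call began, along the tool's axes at that moment; what a row does not reach only later rows make up. A row lasts 1/10 s, in which the tool goes at most 50 mm and 8.59 degrees, less where a joint would pass 70% of its speed; a pose out of reach is approached as far as the arm can. A call with a gripper value outside its range is refused whole. "grip" is the finger opening in mm, from 0 to 85.4, set as the call begins (left out, the last holds). The fingers move at their own pace and stop on an object; "force" is the grip in N (left out, the last holds). Time passes only in rows, so rows that repeat a pose let the fingers close. It gives the time, the measured TCP pose, the force, the opening and the grip force at its end, in the units of the state.
- r.sense(): the state, without advancing time (a new reading comes with each control period).
- r.snapshot(name): name is "scene" or "top"; returns (picture, depth): 400x640x3 uint8, blue, green, red; 400x640 float32, mm along the optical axis (not along the pixel's ray), 0 where there is no reading.
- r.camera_params(name): a dict with "fx", "fy", "cx", "cy" (pixels), "pose" (4x4, takes a point from camera to world coordinates). Camera axes: x right, y down, z forward; pixel columns grow to the right and rows downward; lengths in mm; the calibration is good to about 2 mm. A picture is of the moment at which its call begins. camera_params takes no time and is no camera call.
- r.hand_in(): hands the job in; it is judged then, once.
The state is a dict: "time": time; "joint_pos": joint angles; "qd": joint speeds; "joint_efforts": joint torques, N m; "tool_pos": TCP position; "tcp_rot": TCP orientation; "ft_force": force on the tool from outside, world axes, zero at the start; "wrist_torque": the same for the moment, N m; "finger_gap": finger opening in mm; "grip_force": force on a finger pad.
Only numpy, scipy, OpenCV 4.12 (cv2) and the standard library are available. Lean on these libraries where they do the work, as an engineer would, in place of code of your own. Each camera call takes 0.05 s, during which the arm holds its last target. There are 200 camera calls.

TASK

Take the charged green cell from the charging dock and fit it in the soil logger's battery holder: push its flat end against the coil spring under the two lugs with the nub end still raised, then drop the nub end in behind the fixed end wall so that the cell lies flat and fully home, and let go. Be gentle with the spring: it must never be pressed nearly solid. Leave the red cell where it lies.

Things in the scene. Friction and masses are not known exactly. Their poses are not given: they have to be found in the camera images.
- logger: Soil logger without cover, fixed: grey tray 180 (x) x 130 (y) mm, rim 18 mm high, green board top at z = 14 mm, blue terminals 22 mm high near y = +52. Origin: centre of underside, z up. On it at y = 0, along x, a black battery holder: spring at its -x end, end wall at +x. It is clipped on a slotted rail and sits up to 7 mm off nominal along x, which no pose tells: find it by feel.
- spring (a joint): Compression of the coil spring, m: 0 free, grows as its tip is pushed to -x of the logger. 1.2 N/mm from zero force. 0.006 (7 N) with the cell seated; 1 to 3 mm more is needed while the nub end swings down past the wall; above 0.010 (12 N) it is nearly solid and counts as crushed; end stop 0.0125.
- cell_center (a point): Charged cell: loose cylinder, green sleeve with a white band near its nub end, diameter 21 mm, length 70 mm with the nub, about 70 g. Point: centre of the cell, on its axis, 35 mm from either end. x axis: along the cell from the flat end to the nub end (the nub is 9 mm wide, 2 mm long and counts in the length).
- cell_nub (a point): Tip of the green cell's nub, 35 mm from its centre along its x axis; same axes.
- spent_center (a point): Spent cell of the same size and shape with a red sleeve, in the other cradle of the dock; point and axes as for the green cell. Not to be disturbed.
- dock: Charging dock, fixed, white base 100 (x) x 120 (y) x 12 mm; origin: centre of its underside. Two grey cradles 60 mm long, 17 mm wide, tops at z = 22 mm, at y = -32 and +32 mm, along x; a cell lies in each with its axis 32.5 mm above the bench, either colour in either cradle. Small ribs stop the cells rolling.
- seat (a point): Nominal (see logger) centre of the seated cell, at (0, 0, 30.5) mm in the logger's frame, axes as the logger's. Cell floor 10.5 mm below it. Seated, the cell's flat end is at x = -35, its nub at x = +35. Saddle cheeks at |x| 19 to 31: inner faces at |y| = 12, 6 mm high above the floor, flared up to 11 mm. Middle |x| < 19 is open: over 35 mm of finger room each side.
- spring_tip (a point): Nominal (see logger) domed steel tip of the free coil spring, 29 mm to -x of the seat, same height; disc 12 mm wide. Free gap to the end wall 64 mm for a 70 mm cell. Solid housing 17 to 27 mm behind the tip, 28 mm above the cell floor. Two lugs 12 mm apart reach from it to 1 mm behind the tip, underside 25 mm above the floor: a level cell cannot go straight down, one tilted 20 deg slips under.
- wall_top (a point): Nominal (see logger) top of the fixed end wall's inner face, 35 mm to +x of the seat and 14 mm above the cell floor; wall 5 mm thick, 30 mm wide. The nub must come down on the spring's side of it; if it lands on the wall's top the cell must be pushed a little farther in.
Mind the look-alikes: they are no part of the job. Leave any yellow look-alike of the logger alone.

How it is judged:
By the outcome, as a careful person would: the job done as asked, in the order asked, and still so for the second after the job is handed in, with the robot touching nothing.
It also fails if it takes over 64 s, if anything falls off the work surface, if the arm or the gripper's body presses on something with over 40 N, if the wrist force passes 120 N, or if a joint passes its speed limit or range.

## Working session

There is one attempt and no reset: what is moved stays moved. The work goes in short steps, Python scripts to look and compute and a tool call to move; the robot and the scene stay as the last step left them, time stands still between calls to the robot, and variables do not carry over. Pictures are saved under pics/ and viewed, at most 10 in all, crops included, and the job is handed in when it is done.

Besides the shell and the picture viewer there is one more tool, called after ">>>" as name(argument=value, ...) on one line, values as JSON. jog_arm: Moves the arm, as the interface text tells. Its arguments: {"type":"object","properties":{"rows":{"type":"array"},"grip":{"type":"number"},"force":{"type":"number"}},"required":["rows"]}

```bash
mkdir -p pics
cat > h.py <<'E'
import numpy as np, cv2
from bench import r
def snap(n,f):
    im,d=r.snapshot(n); cv2.imwrite(f'pics/{f}.png',im); np.save(f'pics/{f}.npy',d); return im,d
def w(n,u,v,z):
    "world point where pixel's ray meets depth z"
    c=r.camera_params(n); p=np.array([(u-c['cx'])/c['fx']*z,(v-c['cy'])/c['fy']*z,z,1]); return (c['pose']@p)[:3]
def onz(n,u,v,h):
    "world point where pixel's ray meets world height h"
    a=w(n,u,v,0);b=w(n,u,v,1); return a+(b-a)*(h-a[2])/(b[2]-a[2])
E
python3 - <<'E'
from h import *
for n in('top','scene'):
    snap(n,n+'1'); print(n,r.camera_params(n))
s=r.sense();print(s)
E
```

```text
top {'fx': 515.5414817293524, 'fy': 515.5414817293524, 'cx': 320.12140450956014, 'cy': 203.05533050538688, 'pose': array([[-3.39504098e-02, -9.72372646e-01,  2.30951959e-01,
         2.76394707e+02],
       [-9.99423404e-01,  3.29209580e-02, -8.31079797e-03,
         4.18370703e+01],
       [ 4.78032836e-04, -2.31100949e-01, -9.72929660e-01,
         1.01176788e+03],
       [ 0.00000000e+00,  0.00000000e+00,  0.00000000e+00,
         1.00000000e+00]])}
scene {'fx': 379.10118721337153, 'fy': 379.10118721337153, 'cx': 318.56263018160445, 'cy': 207.16722688449403, 'pose': array([[ 6.66558177e-01,  4.73276109e-01, -5.75942637e-01,
         9.05886540e+02],
       [ 7.45252794e-01, -4.05167793e-01,  5.29563342e-01,
        -3.35994482e+02],
       [ 1.72762710e-02, -7.82207635e-01, -6.22778248e-01,
         5.21634385e+02],
       [ 0.00000000e+00,  0.00000000e+00,  0.00000000e+00,
         1.00000000e+00]])}
{'time': 0.1, 'joint_pos': array([-7.50232151e+01,  7.51105695e+00,  8.53234021e+01,  3.55764726e-04,
        8.72626281e+01, -4.89416561e+00]), 'qd': array([-0.01470105, -0.045475  , -0.22681692, -0.1525924 ,  0.06267454,
       -0.06574861]), 'joint_efforts': array([ 1.33379926e-03, -5.70952177e+01, -5.01941335e+01, -4.55119437e-05,
        8.13775318e-03, -1.13313467e-05]), 'tool_pos': array([ 203.82346741, -563.78428109,  230.3429923 ]), 'tcp_rot': array([-1.79903297e+02, -8.63706348e-03,  1.98709259e+01]), 'ft_force': array([-0.34288627, -0.70476435, -0.35703356]), 'wrist_torque': array([0.03690078, 0.01985076, 0.00728318]), 'grip_force': 0.0, 'finger_gap': 85.41065810798273}
```

View pics/top1.png

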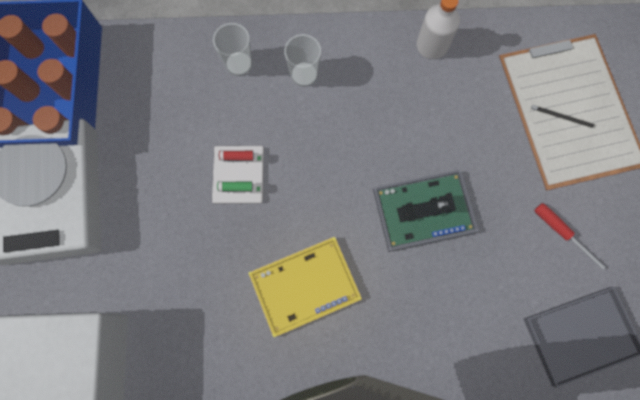

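View pics/scene1.png

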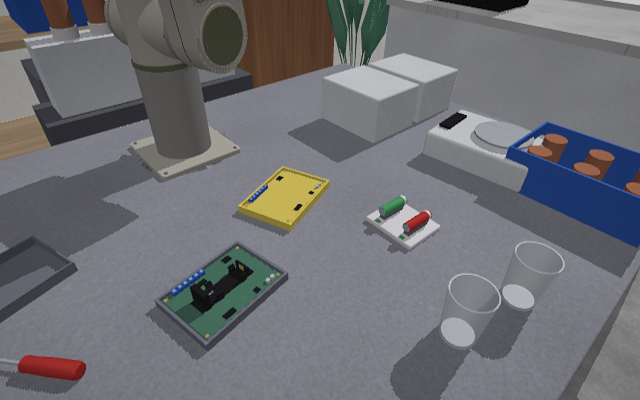

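The top view shows the green cell at about (237,187) and its look-alike, the red spent cell, at (238,156). The green-board logger is at (428,210) and the yellow look-alike at (305,286). I choose (237,187) and (428,210), and will check both in one close crop.

Run:
```python
from h import *
im=cv2.imread('pics/top1.png')
a=cv2.resize(im[140:210,205:275],None,fx=5.5,fy=5.5,interpolation=3)   # u=205+x/5.5
b=cv2.resize(im[165:255,370:485],None,fx=3.4,fy=3.4*385/306,interpolation=3)
b=cv2.resize(im[165:255,370:480],(400,327),interpolation=3) # scale 3.636
c=np.zeros((385,790,3),np.uint8); c[:,:385]=a[:385]; c[:327,390:790]=b
cv2.imwrite('pics/c1.png',c)
```

```text
(no output)
```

View pics/c1.png

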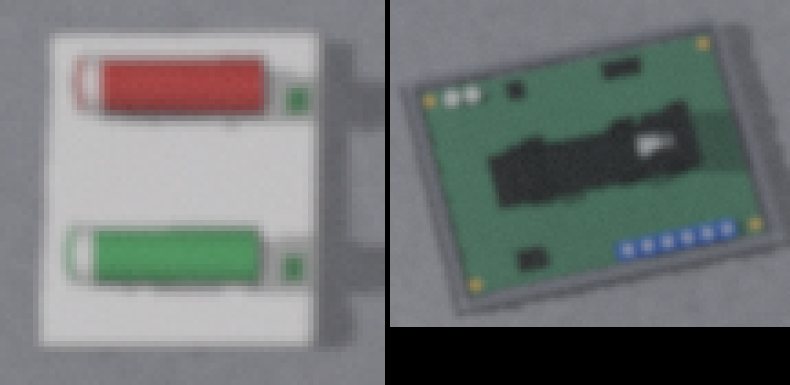

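The crop confirms the green cell: its white band, and so its nub, is at the image left (about (219,187)), and its flat end is at right (253,187). In the logger, the silvery spring is at right (about (443,205)), the end wall at left (about (398,212)), and the terminals are below.

```bash
cat >> h.py <<'E'
from scipy.spatial.transform import Rotation as Ro
def go(p,R,base=None):
    "shift(mm), turn(rad) in tool axes from measured (or given) pose to p,R"
    s=r.sense(); p0,R0=base if base else (s['tool_pos'],Ro.from_euler('xyz',s['tcp_rot'],degrees=True))
    return R0.inv().apply(np.array(p)-p0).round(1),(R0.inv()*R).as_rotvec().round(4)
def down(yaw,tilt=0):
    "tool down with its x along yaw, x end raised by tilt"
    y=np.radians(yaw); X=np.array([np.cos(y),np.sin(y),0]);t=np.radians(tilt);Z=np.array([0,0,-1.])
    x=X*np.cos(t)-Z*np.sin(t); z=Z*np.cos(t)+X*np.sin(t)
    return Ro.from_matrix(np.c_[x,np.cross(z,x),z])
E
python3 - <<'E'
from h import *
A=lambda x,y:(205+x/5.5-.5+.09,140+y/5.5-.5+.09)
B=lambda x,y:(370+(x-390)/3.636-.4,165+y/3.636-.4)
# green cell ends (sleeve top z ~43 mid; silhouette centre z~36)
n=onz('top',*A(66,256),34);f=onz('top',*A(262,255),34);print('cell',n,f,(n+f)/2,np.degrees(np.arctan2(*(n-f)[1::-1])))
D=[onz('top',*A(*q),12) for q in((50,33),(320,35),(314,347),(39,347))]
print('dock',np.round(D,1),np.mean(D,0))
L=np.array([onz('top',*B(*q),15) for q in((430,101),(703,44),(755,225),(476,285))]);print('screws',L.round(1),L.mean(0))
x=(L[0]+L[3]-L[1]-L[2]);y=(L[3]+L[2]-L[0]-L[1]);print(np.degrees(np.arctan2(x[1],x[0])),np.degrees(np.arctan2(y[1],y[0]))-90,np.linalg.norm(x)/2,np.linalg.norm(y)/2)
# point clouds by colour
im=cv2.imread('pics/top1.png');d=np.load('pics/top1.npy')
hsv=cv2.cvtColor(im,cv2.COLOR_BGR2HSV)
m=(hsv[...,0]>45)&(hsv[...,0]<85)&(hsv[...,1]>110); m[:175]=0;m[200:]=0;m[:,:210]=0;m[:,255:]=0
vs,us=np.nonzero(m);P=np.array([w('top',u,v,d[v,u]) for u,v in zip(us,vs)]);k=P[:,2]>25;P=P[k]
print('cellcloud',k.sum(),P.mean(0),P.min(0),P.max(0))
# holder: dark pixels in logger frame
o=L.mean(0);yaw=np.arctan2(x[1],x[0]);X=np.array([np.cos(yaw),np.sin(yaw)]);Y=np.array([-X[1],X[0]])
pts=[]
for v in range(170,250):
  for u in range(375,480):
    p=w('top',u,v,d[v,u]);q=p[:2]-o[:2];pts.append((q@X,q@Y,p[2],im[v,u].max()))
pts=np.array(pts);
k=(abs(pts[:,1])<9)&(abs(pts[:,0])<70)
t=pts[k];
for a in range(-70,70,2):
    s=t[(t[:,0]>=a)&(t[:,0]<a+2)]
    if len(s):print(a,s[:,2].mean().round(1),int(s[:,3].mean()),end=' | ')
E
```

```text
cell [549.52085548 235.59344833  34.        ] [547.52357637 165.63001376  34.        ] [548.52221592 200.61173104  34.        ] 88.36479451203701
dock [[641.9 247.   12. ]
 [637.8 146.5  12. ]
 [518.4 149.7  12. ]
 [521.8 249.3  12. ]] [579.97989463 198.13153443  12.        ]
screws [[ 530.8  -88.1   15. ]
 [ 558.2 -241.1   15. ]
 [ 455.7 -259.6   15. ]
 [ 428.1 -106.6   15. ]] [ 493.23051985 -173.8549022    15.        ]
100.19078143654485 -259.8026539491959 155.43144276850214 104.25254393819674
cellcloud 144 [543.21300869 192.67083684  54.91419574] [276.39470739  41.83707032  36.41376244] [ 553.50626534  219.97226899 1011.76787765]Traceback (most recent call last):
  File "<stdin>", line 21, in <module>
  File "h.py", line 7, in w
    c=r.camera_params(n); p=np.array([(u-c['cx'])/c['fx']*z,(v-c['cy'])/c['fy']*z,z,1]); return (c['pose']@p)[:3]
ValueError: time passes only in moves, steps and waits
```

```bash
sed -i 's/^def w(/C={n:r.camera_params(n) for n in ("top","scene")}\ndef w(/; s/c=r.camera_params(n); p=/c=C[n]; p=/' h.py
python3 - <<'E'
from h import *
im=cv2.imread('pics/top1.png');d=np.load('pics/top1.npy')
o=np.array([493.2,-173.9]);yaw=np.radians(100.2);X=np.array([np.cos(yaw),np.sin(yaw)]);Y=np.array([-X[1],X[0]])
pts=[]
for v in range(170,250):
  for u in range(375,480):
    if d[v,u]==0: continue
    p=w('top',u,v,d[v,u]);q=p[:2]-o[:2];pts.append((q@X,q@Y,p[2],im[v,u].max()))
pts=np.array(pts);
t=pts[(abs(pts[:,1])<7)&(abs(pts[:,0])<70)]
for a in range(-70,70,2):
    s=t[(t[:,0]>=a)&(t[:,0]<a+2)]
    if len(s):print(a,s[:,2].mean().round(1),int(s[:,3].mean()),end=' | ')
print()
R=down(88.4);print(go([548.5,200.6,120],R)); print(go([548.5,200.6,120],down(-91.6)))
E
```

```text
-70 13.7 84 | -68 14.5 84 | -66 13.2 83 | -64 14.9 84 | -62 15.3 77 | -50 48.7 66 | -48 49.6 56 | -46 48.1 53 | -44 48.8 51 | -42 41.2 60 | -40 36.6 76 | -38 32.2 88 | -36 41.0 79 | -34 33.2 114 | -32 32.8 95 | -30 38.3 90 | -28 36.4 119 | -26 27.2 101 | -24 22.6 75 | -22 19.7 53 | -20 20.4 50 | -18 19.2 50 | -16 19.1 50 | -14 18.3 51 | -12 16.7 50 | -10 16.2 51 | -8 16.0 50 | -6 17.6 50 | -4 16.8 51 | -2 17.1 50 | 0 16.8 50 | 2 16.3 51 | 4 16.3 50 | 6 16.2 51 | 8 17.4 51 | 10 17.4 50 | 12 17.8 50 | 14 18.0 52 | 16 17.2 51 | 18 16.7 50 | 20 16.8 51 | 22 18.3 50 | 24 18.7 50 | 26 19.8 47 | 28 19.4 48 | 30 18.8 48 | 32 21.8 49 | 34 19.8 48 | 36 19.6 50 | 40 33.3 50 | 42 34.6 51 | 44 27.8 50 | 46 20.2 50 | 48 17.4 53 | 50 16.8 53 | 52 17.0 55 | 54 15.6 77 | 56 13.4 103 | 58 14.0 111 | 60 14.4 111 | 62 13.7 111 | 64 13.6 111 | 66 13.2 111 | 68 14.2 110 | 
(array([ 584. , -601.5,  111.4]), array([-1.4000e-03, -1.1000e-03, -1.1961e+00]))
(array([ 584. , -601.5,  111.4]), array([-1.3000e-03,  1.5000e-03,  1.9455e+00]))
```

>>> jog_arm(rows=[[[584, -601.5, 60], [0, 0, -1.196]], [[584, -601.5, 60], [0, 0, -1.196]], [[584, -601.5, 60], [0, 0, -1.196]], [[584, -601.5, 60], [0, 0, -1.196]], [[584, -601.5, 60], [0, 0, -1.196]], [[584, -601.5, 60], [0, 0, -1.196]], [[584, -601.5, 60], [0, 0, -1.196]], [[584, -601.5, 60], [0, 0, -1.196]], [[584, -601.5, 60], [0, 0, -1.196]], [[584, -601.5, 60], [0, 0, -1.196]]], grip=50)

```text
time: 1.1
tool_pos: [409.3, -107.7, 195.3]
tcp_rot: [180.0, 0.0, 88.4]
ft_force: [0.6, -0.7, 0.6]
finger_gap: 50.1
grip_force: 0.0
```

Run:
```python
from h import *
s=r.sense();print(s['time'],s['tool_pos'],s['tcp_rot'],s['finger_gap']);print(go([548.5,200.6,120],down(88.4)))
```

```text
1.1 [ 409.26675949 -107.67513238  195.33778433] [1.79984805e+02 6.35229063e-03 8.84009399e+01] 50.09135166156924
(array([312. , 130.6,  75.3]), array([0.0003, 0.0001, 0.    ]))
```

>>> jog_arm(rows=[[[312, 130.6, 95], [0, 0, 0]], [[312, 130.6, 95], [0, 0, 0]], [[312, 130.6, 95], [0, 0, 0]], [[312, 130.6, 95], [0, 0, 0]], [[312, 130.6, 95], [0, 0, 0]], [[312, 130.6, 95], [0, 0, 0]], [[312, 130.6, 95], [0, 0, 0]], [[312, 130.6, 95], [0, 0, 0]], [[312, 130.6, 95], [0, 0, 0]]])

```text
time: 2.0
tool_pos: [547.3, 199.2, 98.8]
tcp_rot: [-179.8, 0.1, 88.5]
ft_force: [-0.8, -0.3, 0.5]
finger_gap: 50.0
grip_force: 0.0
```

Run:
```python
from h import *
s=r.sense();print(s['time'],s['tool_pos'],s['tcp_rot'],s['finger_gap']);print(go([548.3,200.6,21],down(88.4)))
im,d=snap('scene','s2');cv2.imwrite('pics/s2c.png',cv2.resize(im[100:260,310:510],None,fx=4,fy=3.75,interpolation=3))
```

```text
2.0 [547.29231448 199.24034153  98.81191709] [-1.79818487e+02  6.83074478e-02  8.85259421e+01] 50.04944761048026
(array([ 1.5,  1.2, 77.8]), array([-0.0032,  0.0012,  0.0022]))
```

View pics/s2c.png

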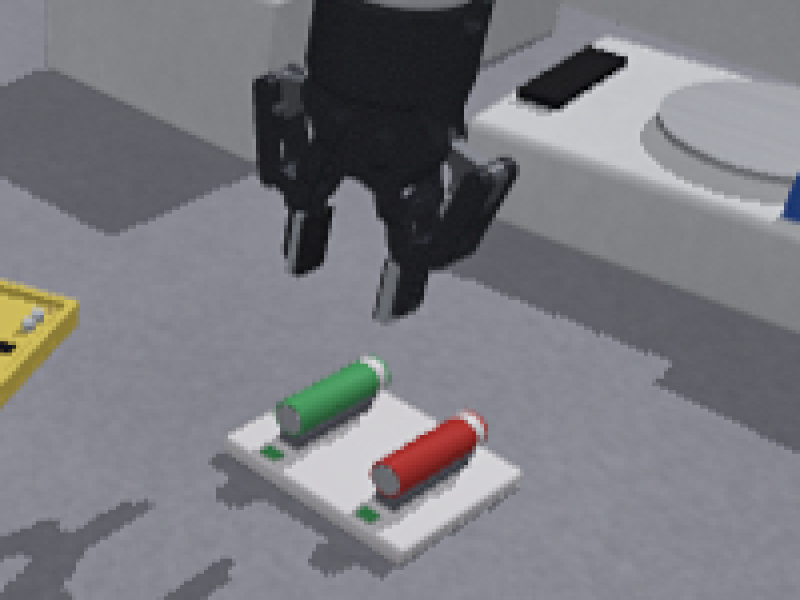

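The crop shows the open fingers straddling the green cell (crop (330,400)), with the band and nub at its far end. The red cell (crop (430,455)) is clear of the fingers.

>>> jog_arm(rows=[[[1.5, 1.2, 30], [0, 0, 0]], [[1.5, 1.2, 60], [0, 0, 0]], [[1.5, 1.2, 77.5], [0, 0, 0]], [[1.5, 1.2, 77.5], [0, 0, 0]], [[1.5, 1.2, 77.5], [0, 0, 0]], [[1.5, 1.2, 77.5], [0, 0, 0]]], grip=42)

```text
time: 2.65
tool_pos: [551.2, 199.7, 25.5]
tcp_rot: [179.8, -0.1, 88.3]
ft_force: [0.1, -0.1, 0.5]
finger_gap: 42.0
grip_force: 0.0
```

>>> jog_arm(rows=[[[0, 0, 0], [0, 0, 0]], [[0, 0, 0], [0, 0, 0]], [[0, 0, 0], [0, 0, 0]], [[0, 0, 0], [0, 0, 0]], [[0, 0, 0], [0, 0, 0]], [[0, 0, 0], [0, 0, 0]]], grip=10, force=30)

```text
time: 3.25
tool_pos: [550.3, 200.2, 25.0]
tcp_rot: [179.9, -0.0, 88.4]
ft_force: [-5.1, -1.5, 8.9]
finger_gap: 19.8
grip_force: 29.1
```

Run:
```python
from h import *
s=r.sense();print(s)
im,d=snap('top','t2');cv2.imwrite('pics/t2c.png',cv2.resize(im[130:220,195:285],None,fx=6,fy=6,interpolation=3))
```

```text
{'time': 3.25, 'joint_pos': array([ 1.49828141e+01,  1.62213115e+01,  9.79406188e+01, -1.10228431e-02,
        6.57609670e+01,  1.65774221e+01]), 'qd': array([-0.06730935,  0.11297081, -0.00501477,  0.07868834, -0.01578626,
        0.02670983]), 'joint_efforts': array([ 3.74150032e-02, -5.43343341e+01, -4.23306549e+01,  1.53794861e-01,
       -1.73956219e+00, -8.83406756e-03]), 'tool_pos': array([550.25188683, 200.19830032,  24.98707451]), 'tcp_rot': array([ 1.79923233e+02, -1.23589571e-02,  8.84099188e+01]), 'ft_force': array([-5.10492543, -1.48799426,  8.94404216]), 'wrist_torque': array([-0.27845057,  0.74682911, -0.03135236]), 'grip_force': 29.076296389102936, 'finger_gap': 19.766418956170636}
```

>>> jog_arm(rows=[[[0, 0, 0], [0, 0, 0]], [[0, 0, 0], [0, 0, 0]], [[0, 0, 0], [0, 0, 0]], [[0, -1.8, 2], [0, 0, 0]], [[0, -1.8, 4], [0, 0, 0]], [[0, -1.8, 4], [0, 0, 0]]], grip=42)

```text
time: 3.9
tool_pos: [547.3, 199.9, 18.5]
tcp_rot: [-179.9, 0.0, 88.4]
ft_force: [-0.4, -0.6, -0.1]
finger_gap: 42.0
grip_force: 0.0
```

>>> jog_arm(rows=[[[0, 0, 0], [0, 0, 0]], [[0, 0, 0], [0, 0, 0]], [[0, 0, 0], [0, 0, 0]], [[0, 0, 0], [0, 0, 0]], [[0, 0, 0], [0, 0, 0]], [[0, 0, 0], [0, 0, 0]]], grip=10, force=50)

```text
time: 4.5
tool_pos: [547.9, 200.1, 19.2]
tcp_rot: [180.0, -0.0, 88.4]
ft_force: [-0.6, 0.1, -0.4]
finger_gap: 19.2
grip_force: 48.8
```

>>> jog_arm(rows=[[[0, 0, -15], [0, 0, 0]], [[0, 0, -50], [0, 0, 0]], [[0, 0, -90], [0, 0, 0]], [[0, 0, -100], [0, 0, 0]], [[0, 0, -100], [0, 0, 0]], [[0, 0, -100], [0, 0, 0]]])

```text
time: 5.1
tool_pos: [547.2, 199.9, 118.5]
tcp_rot: [-180.0, 0.0, 88.4]
ft_force: [-0.4, 0.1, -1.5]
finger_gap: 19.2
grip_force: 49.6
```

Run:
```python
from h import *
s=r.sense();print(s['tool_pos'],s['tcp_rot'],s['ft_force'])
a,_=snap('top','t3');b,_=snap('scene','s3')
o=np.zeros((400,800,3),np.uint8)
o[:,:400]=cv2.resize(a[120:220,190:290],(400,400),interpolation=3);o[:,400:]=cv2.resize(b[110:250,320:460],(400,400),interpolation=3)
cv2.imwrite('pics/c3.png',o)
```

```text
[547.2311353  199.93171741 118.49140644] [-1.79950388e+02  1.33708699e-02  8.83973662e+01] [-0.43809619  0.09065586 -1.45270279]
```

View pics/c3.png

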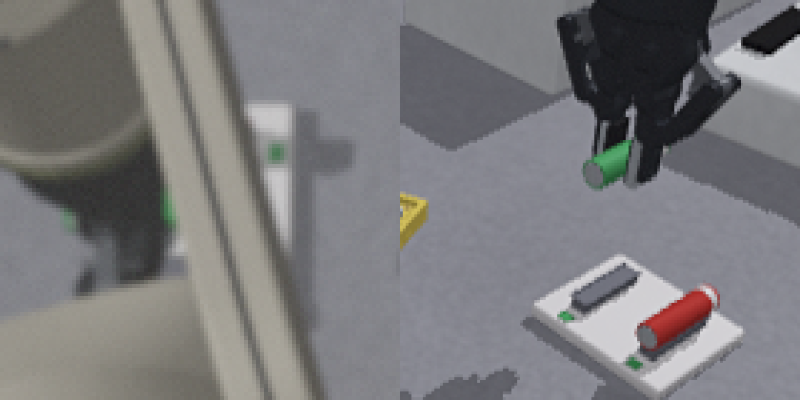

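The crop shows the cell held level in the fingers (flat end at about scene pixel (388,171)), with the red cell undisturbed in its cradle.

```bash
cat >> h.py <<'E'
O=np.array([493.2,-173.9]);YAW=100.2
G=np.array([.5,0,-13.3])   # cell centre in tool frame
_y=np.radians(YAW);LX=np.array([np.cos(_y),np.sin(_y),0]);LY=np.array([-LX[1],LX[0],0])
def tgt(fx,h,tilt,ly=0):
    "TCP pose for flat-end centre at logger x=fx, h above cell floor (z=20)"
    R=down(YAW,tilt); f=np.r_[O,0]+fx*LX+ly*LY+np.array([0,0,20+h])
    return f-R.apply(G-np.array([35,0,0])),R
def where():
    "flat centre (logger x,y,h), tilt, yaw error, force in logger axes"
    s=r.sense();R=Ro.from_euler('xyz',s['tcp_rot'],degrees=True);f=s['tool_pos']+R.apply(G-np.array([35,0,0]))-np.r_[O,20]
    x=R.apply([1,0,0]);F=s['ft_force']
    return dict(t=round(s['time'],2),flat=np.round([f@LX,f@LY,f[2]],2),tilt=round(np.degrees(np.arcsin(x[2])),2),yaw=round(np.degrees(np.arctan2(x[1],x[0]))-YAW,2),F=np.round([F@LX,F@LY,F[2]],2),M=s['wrist_torque'].round(2),gap=round(s['finger_gap'],2))
E
python3 - <<'E'
from h import *
print(where());p,R=tgt(-17.5,91,20);print(p,go(p,R))
E
```

```text
{'t': 5.2, 'flat': array([ 324.48, -111.4 ,  110.3 ]), 'tilt': np.float64(-0.06), 'yaw': np.float64(-11.81), 'F': array([-1.18, -0.08, -1.19]), 'M': array([-0.  , -0.03,  0.04]), 'gap': 18.95}
[ 489.75246764 -154.73942074  110.30178309] (array([-355.8,  -46.6,    7.2]), array([ 0.0324,  0.3485, -0.2046]))
```

>>> jog_arm(rows=[[[-355.8, -46.6, 7.2], [0.0324, 0.3485, -0.2046]], [[-355.8, -46.6, 7.2], [0.0324, 0.3485, -0.2046]], [[-355.8, -46.6, 7.2], [0.0324, 0.3485, -0.2046]], [[-355.8, -46.6, 7.2], [0.0324, 0.3485, -0.2046]], [[-355.8, -46.6, 7.2], [0.0324, 0.3485, -0.2046]], [[-355.8, -46.6, 7.2], [0.0324, 0.3485, -0.2046]], [[-355.8, -46.6, 7.2], [0.0324, 0.3485, -0.2046]], [[-355.8, -46.6, 7.2], [0.0324, 0.3485, -0.2046]], [[-355.8, -46.6, 7.2], [0.0324, 0.3485, -0.2046]], [[-355.8, -46.6, 7.2], [0.0324, 0.3485, -0.2046]]])

```text
time: 6.2
tool_pos: [490.2, -154.4, 110.3]
tcp_rot: [179.9, -20.2, 100.1]
ft_force: [0.1, -0.5, -1.3]
finger_gap: 19.2
grip_force: 49.7
```

>>> jog_arm(rows=[[[0, 0, 0], [0, 0, 0]], [[0, 0, 0], [0, 0, 0]]])

```text
time: 6.4
tool_pos: [491.1, -152.8, 111.4]
tcp_rot: [179.8, -20.1, 100.4]
ft_force: [-0.3, 0.6, -1.4]
finger_gap: 19.4
grip_force: 49.7
```

Run:
```python
from h import *
print(where());p,R=tgt(-17.5,40,20);print(p,go(p,R));p,R=tgt(-17.5,11,20);print(p,go(p,R))
```

```text
{'t': 6.4, 'flat': array([-15.8 ,  -1.73,  92.03]), 'tilt': np.float64(20.08), 'yaw': np.float64(0.16), 'F': array([ 0.61,  0.23, -1.37]), 'M': array([-0.2 , -0.02, -0.06]), 'gap': 19.44}
[ 489.75246764 -154.73942074   59.30178309] (array([-19.5,  -1.8,  48.3]), array([ 0.0021, -0.0013,  0.0026]))
[ 489.75246764 -154.73942074   30.30178309] (array([-29.4,  -1.9,  75.6]), array([ 0.0021, -0.0013,  0.0026]))
```

>>> jog_arm(rows=[[[-10, -1.2, 24], [0.002, 0, 0.002]], [[-19.5, -1.2, 48.3], [0.002, 0, 0.002]], [[-19.5, -1.2, 48.3], [0.002, 0, 0.002]], [[-19.5, -1.2, 48.3], [0.002, 0, 0.002]]])

```text
time: 6.8
tool_pos: [490.3, -155.0, 59.9]
tcp_rot: [180.0, -20.1, 100.2]
ft_force: [0.4, -0.0, -0.8]
finger_gap: 19.2
grip_force: 49.7
```

Run:
```python
from h import *
print(where());snap('scene','s4');print(where())
a,_=snap('top','t4');print(where())
b=cv2.imread('pics/s4.png')
o=np.zeros((450,800,3),np.uint8)
o[:,:400]=cv2.resize(a[165:255,380:460],(400,450),interpolation=3);o[:,400:]=cv2.resize(b[215:327,160:260],(400,450),interpolation=3)
cv2.imwrite('pics/c4.png',o)
p,R=tgt(-17.5,11,20);print(p,go(p,R))
```

```text
{'t': 6.8, 'flat': array([-17.89,  -0.51,  40.54]), 'tilt': np.float64(20.09), 'yaw': np.float64(0.01), 'F': array([-0.09, -0.35, -0.8 ]), 'M': array([-0.17, -0.04,  0.03]), 'gap': 19.18}
{'t': 6.85, 'flat': array([-18.68,  -1.13,  41.53]), 'tilt': np.float64(20.01), 'yaw': np.float64(0.03), 'F': array([ 0.13, -0.61, -1.79]), 'M': array([-0.21, -0.07, -0.02]), 'gap': 19.42}
{'t': 6.9, 'flat': array([-19.24,  -1.45,  42.07]), 'tilt': np.float64(19.95), 'yaw': np.float64(0.03), 'F': array([-0.21,  0.32,  0.04]), 'M': array([-0.21, -0.05,  0.03]), 'gap': 19.6}
[ 489.75246764 -154.73942074   30.30178309] (array([-9. , -1.5, 29.8]), array([0.0025, 0.0008, 0.0005]))
```

View pics/c4.png

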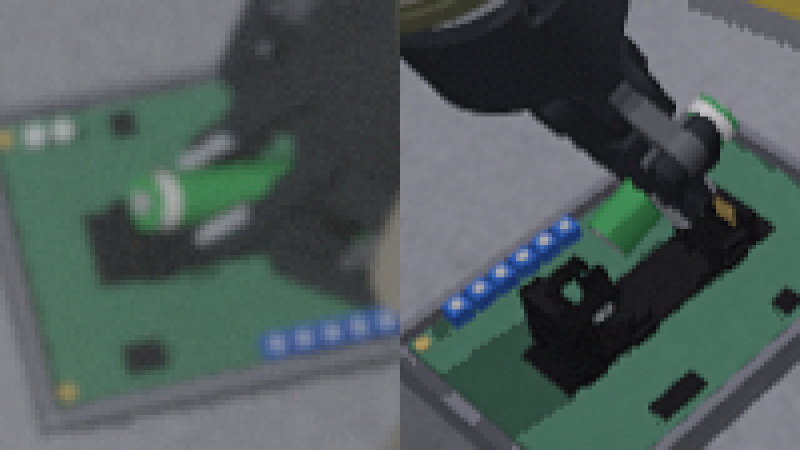

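The view shows the cell tilted nub-up in the fingers (nub and band at crop (145,200)) over the holder. The spring and lugs are at right crop (580,300), the end wall at (725,210), and all is clear so far.

```bash
cat > cmd.py <<'E'
from h import *
import json,os
# chain of commanded poses: (shift, turn, fraction reached)
J=[([584,-601.5,60],[0,0,-1.196],500/840.5,1),([312,130.6,95],[0,0,0],1,1),([1.5,1.2,77.5],[0,0,0],1,1),([0,-1.8,4],[0,0,0],1,1),([0,0,-100],[0,0,0],1,1),
([-355.8,-46.6,7.2],[.0324,.3485,-.2046],1,1),([-19.5,-1.2,48.3],[.002,0,.002],1,1)]
def cmd(extra=()):
    p=np.array([203.954,-564.277,231.292]);R=down(-75.023+4.893+90);out=[(p,R)]
    for s,t,f,g in J+[(a,b,1,1) for a,b in extra]:
        p=p+R.apply(np.array(s)*f);R=R*Ro.from_rotvec(np.array(t)*g);out.append((p,R))
    return out
def flat(p,R):
    f=p+R.apply(G-np.array([35,0,0]))-np.r_[O,20];x=R.apply([1,0,0])
    return np.round([f@LX,f@LY,f[2],np.degrees(np.arcsin(x[2])),np.degrees(np.arctan2(x[1],x[0]))-YAW],2)
E
python3 - <<'E'
from cmd import *
E
mv cmd.py cc.py
python3 - <<'E'
from cc import *
for p,R in cmd(): print(p.round(1),R.as_euler('xyz',degrees=True).round(2))
p,R=cmd()[-1];print('flat cmd',flat(p,R))
q,S=tgt(-17.5,11,20);print(go(q,S,(p,R)))
E
```

```text
[ 204.  -564.3  231.3] [180.     0.    19.87]
[ 409.1 -109.7  195.6] [180.    0.   88.4]
[548.3 198.5 100.6] [180.    0.   88.4]
[549.6 200.   23.1] [180.    0.   88.4]
[547.8 200.1  19.1] [180.    0.   88.4]
[547.8 200.1 119.1] [180.    0.   88.4]
[ 491.2 -154.3  111.9] [179.78 -20.02 100.28]
[ 490.6 -156.2   59.8] [179.93 -20.02 100.16]
flat cmd [-1.912e+01 -5.000e-01  4.052e+01  2.002e+01 -4.000e-02]
(array([-8.6, -0.6, 28.3]), array([ 0.0014, -0.0003, -0.0007]))
```

>>> jog_arm(rows=[[[-3, -0.6, 10], [0, 0, 0]], [[-6, -0.6, 20], [0, 0, 0]], [[-8.6, -0.6, 28.3], [0, 0, 0]], [[-8.6, -0.6, 28.3], [0, 0, 0]], [[-8.6, -0.6, 28.3], [0, 0, 0]]])

```text
time: 7.4
tool_pos: [489.4, -154.6, 29.9]
tcp_rot: [180.0, -20.1, 100.1]
ft_force: [0.8, 0.1, -0.7]
finger_gap: 19.2
grip_force: 49.7
```

```bash
sed -i 's/^(\[-355/&/; s/(\[-19.5,-1.2,48.3\],\[.002,0,.002\],1,1)\]/(\[-19.5,-1.2,48.3\],[.002,0,.002],1,1),([-8.6,-.6,28.3],[0,0,0],1,1)]/' cc.py
python3 - <<'E'
from cc import *
print(where());p,R=cmd()[-1];print('cmd',flat(p,R))
for f in(-22,-25,-30): print(go(*tgt(f,11,20),(p,R)))
E
```

```text
{'t': 7.4, 'flat': array([-17.25,   0.38,  10.57]), 'tilt': np.float64(20.07), 'yaw': np.float64(-0.07), 'F': array([-0.01, -0.81, -0.68]), 'M': array([-0.19, -0.09,  0.05]), 'gap': 19.25}
cmd [-17.51   0.07  10.99  20.02  -0.04]
(array([-4.2,  0. , -1.5]), array([ 0.0014, -0.0003, -0.0007]))
(array([-7. ,  0. , -2.6]), array([ 0.0014, -0.0003, -0.0007]))
(array([-11.7,   0. ,  -4.3]), array([ 0.0014, -0.0003, -0.0007]))
```

>>> jog_arm(rows=[[[-2, 0, -0.7], [0, 0, 0]], [[-4.1, 0, -1.5], [0, 0, 0]], [[-6.1, 0, -2.2], [0, 0, 0]], [[-6.1, 0, -2.2], [0, 0, 0]]])

```text
time: 7.8
tool_pos: [491.0, -161.4, 30.5]
tcp_rot: [179.9, -20.0, 100.1]
ft_force: [0.8, 1.7, 0.3]
finger_gap: 19.1
grip_force: 49.7
```

>>> jog_arm(rows=[[[-0.94, 0, -0.34], [0, 0, 0]], [[-1.88, 0, -0.68], [0, 0, 0]], [[-1.88, 0, -0.68], [0, 0, 0]]])

```text
time: 8.1
tool_pos: [491.3, -162.9, 30.4]
tcp_rot: [179.9, -20.0, 100.2]
ft_force: [-0.0, 3.4, -0.0]
finger_gap: 19.4
grip_force: 49.7
```

>>> jog_arm(rows=[[[-0.94, 0, -0.34], [0, 0, 0]], [[-1.88, 0, -0.68], [0, 0, 0]], [[-1.88, 0, -0.68], [0, 0, 0]]])

```text
time: 8.4
tool_pos: [491.6, -164.8, 30.3]
tcp_rot: [179.9, -20.1, 100.2]
ft_force: [0.9, 5.0, 1.1]
finger_gap: 19.1
grip_force: 49.7
```

```bash
sed -i 's/(\[-8.6,-.6,28.3\],\[0,0,0\],1,1)\]/([-8.6,-.6,28.3],[0,0,0],1,1),([-6.1,0,-2.2],[0,0,0],1,1),([-3.76,0,-1.36],[0,0,0],1,1)]/' cc.py
cat >> cc.py <<'E'
def avg(n=8):
    A=[]
    for i in range(n):
        r.snapshot('top');w_=where();A.append(np.r_[w_['flat'],w_['tilt'],w_['yaw'],w_['F']])
    print('t',w_['t'],'flat,tilt,yaw,F',np.mean(A,0).round(2),'sd',np.std(A,0).round(2),'M',w_['M'],'gap',w_['gap'])
    print('cmd',flat(*cmd()[-1]))
E
python3 - <<'E'
from cc import *
avg()
E
```

```text
t 8.8 flat,tilt,yaw,F [-2.766e+01  1.000e-02  1.097e+01  2.005e+01 -3.000e-02  4.890e+00
 -1.470e+00  1.280e+00] sd [0.01 0.02 0.01 0.   0.   0.61 0.55 0.49] M [ 0.63 -0.09  0.01] gap 19.39
cmd [-27.99   0.08  10.96  20.02  -0.04]
```

>>> jog_arm(rows=[[[-0.94, 0.3, -0.34], [0, 0, 0]], [[-1.88, 0.3, -0.68], [0, 0, 0]], [[-2.6, 0.3, -0.95], [0, 0, 0]], [[-3.1, 0.3, -1.13], [0, 0, 0]]])

```text
time: 9.2
tool_pos: [492.1, -167.3, 30.3]
tcp_rot: [180.0, -20.1, 100.2]
ft_force: [-0.0, 8.2, 3.4]
finger_gap: 19.0
grip_force: 49.7
```

```bash
sed -i 's/(\[-3.76,0,-1.36\],\[0,0,0\],1,1)\]/([-3.76,0,-1.36],[0,0,0],1,1),([-3.1,.3,-1.13],[0,0,0],1,1)]/' cc.py
python3 - <<'E'
from cc import *
avg(6)
p,R=cmd()[-1];f=flat(p,R)
for t in (15,12,10,5,0): print(t,*go(*tgt(f[0],10.9,t,f[1]),(p,R)))
E
```

```text
t 9.5 flat,tilt,yaw,F [-3.022e+01 -2.000e-02  1.085e+01  2.014e+01 -3.000e-02  7.750e+00
 -6.600e-01  3.020e+00] sd [0.05 0.02 0.01 0.   0.   0.59 0.67 0.48] M [ 1.1   0.09 -0.03] gap 19.24
cmd [-31.29  -0.21  10.96  20.02  -0.04]
15 [-1.3 -0.1  3. ] [ 0.0014 -0.0876 -0.0008]
12 [-2.2 -0.1  4.7] [ 0.0014 -0.1399 -0.0008]
10 [-2.9 -0.1  5.9] [ 0.0013 -0.1748 -0.0008]
5 [-4.6 -0.1  8.5] [ 0.0013 -0.2621 -0.0009]
0 [-6.7 -0.1 11.1] [ 0.0013 -0.3494 -0.001 ]
```

>>> jog_arm(rows=[[[-0.5, 0, -0.2], [0, 0, 0]], [[-1, 0, -0.35], [0, 0, 0]], [[-1.6, 0, 1.15], [0.0007, -0.0438, -0.0004]], [[-2.3, 0, 2.65], [0.0014, -0.0876, -0.0008]], [[-2.3, 0, 2.65], [0.0014, -0.0876, -0.0008]]])

```text
time: 10.0
tool_pos: [492.0, -167.6, 26.8]
tcp_rot: [-179.9, -15.1, 100.3]
ft_force: [-1.6, 7.9, 0.5]
finger_gap: 19.6
grip_force: 49.7
```

```bash
sed -i 's/(\[-3.1,.3,-1.13\],\[0,0,0\],1,1)\]/([-3.1,.3,-1.13],[0,0,0],1,1),([-2.3,0,2.65],[.0014,-.0876,-.0008],1,1)]/' cc.py
python3 - <<'E'
from cc import *
avg(6)
p,R=cmd()[-1];f=flat(p,R)
for t in (12.5,10,5,0): print(t,*go(*tgt(f[0],10.9,t,f[1]),(p,R)))
E
```

```text
t 10.3 flat,tilt,yaw,F [-3.078e+01 -5.000e-02  1.061e+01  1.513e+01  3.000e-02  8.500e+00
 -1.280e+00  1.470e+00] sd [0.12 0.02 0.05 0.01 0.02 0.37 0.55 0.59] M [ 1.22  0.02 -0.01] gap 19.42
cmd [-32.34  -0.26  10.92  15.     0.  ]
12.5 [-0.6  0.   1.5] [-0.     -0.0436  0.    ]
10 [-1.3  0.   3. ] [-0.     -0.0872  0.    ]
5 [-2.8  0.   5.8] [-0.     -0.1745  0.    ]
0 [-4.6  0.   8.5] [-0.     -0.2618  0.    ]
```

Run:
```python
from cc import *
print(where()['flat']);avg(4);avg(6);print(where()['flat'])
```

```text
[-30.9   -0.05  10.58]
t 10.5 flat,tilt,yaw,F [-3.094e+01 -5.000e-02  1.057e+01  1.514e+01  2.000e-02  8.680e+00
 -7.500e-01  1.330e+00] sd [0.02 0.01 0.01 0.   0.   0.4  0.3  0.54] M [1.23 0.07 0.04] gap 18.87
cmd [-32.34  -0.26  10.92  15.     0.  ]
t 10.8 flat,tilt,yaw,F [-3.094e+01 -5.000e-02  1.057e+01  1.514e+01  2.000e-02  8.710e+00
 -1.230e+00  1.520e+00] sd [0.02 0.01 0.01 0.   0.   0.65 0.42 0.54] M [1.21 0.1  0.02] gap 19.2
cmd [-32.34  -0.26  10.92  15.     0.  ]
[-30.97  -0.04  10.57]
```

>>> jog_arm(rows=[[[-0.5, 0, -0.1], [0, 0, 0]], [[-1.2, 0, 1.3], [0, -0.0436, 0]], [[-1.9, 0, 2.8], [0, -0.0872, 0]], [[-1.9, 0, 2.8], [0, -0.0872, 0]], [[-1.9, 0, 2.8], [0, -0.0872, 0]], [[-1.9, 0, 2.8], [0, -0.0872, 0]]])

```text
time: 11.4
tool_pos: [492.1, -169.0, 23.4]
tcp_rot: [-179.9, -10.2, 100.2]
ft_force: [-1.5, 8.7, 1.6]
finger_gap: 19.2
grip_force: 49.9
```

```bash
sed -i 's/(\[-2.3,0,2.65\],\[.0014,-.0876,-.0008\],1,1)\]/([-2.3,0,2.65],[.0014,-.0876,-.0008],1,1),([-1.9,0,2.8],[0,-.0872,0],1,1)]/' cc.py
python3 - <<'E'
from cc import *
avg(8)
p,R=cmd()[-1];f=flat(p,R)
for t in (7.5,5,2.5,0): print(t,*go(*tgt(f[0],10.9,t,f[1]),(p,R)))
E
```

```text
t 11.8 flat,tilt,yaw,F [-3.143e+01  1.500e-01  1.036e+01  1.016e+01  1.000e-02  8.700e+00
 -4.100e-01  1.560e+00] sd [0.03 0.02 0.02 0.   0.   0.36 0.24 0.77] M [1.36 0.19 0.09] gap 19.39
cmd [-32.97  -0.26  10.91  10.     0.  ]
7.5 [-0.6  0.   1.5] [-0.     -0.0437  0.    ]
5 [-1.3  0.   3. ] [-0.     -0.0873  0.    ]
2.5 [-2.   0.   4.4] [-0.     -0.1309  0.    ]
0 [-2.8  0.   5.8] [-0.     -0.1746  0.    ]
```

>>> jog_arm(rows=[[[-0.9, 0, 1.1], [0, -0.0437, 0]], [[-1.6, 0, 2.65], [0, -0.0873, 0]], [[-1.6, 0, 2.65], [0, -0.0873, 0]], [[-1.6, 0, 2.65], [0, -0.0873, 0]], [[-1.6, 0, 2.65], [0, -0.0873, 0]]])

```text
time: 12.3
tool_pos: [492.3, -170.1, 20.4]
tcp_rot: [-179.9, -5.2, 100.2]
ft_force: [-1.8, 10.1, 1.2]
finger_gap: 19.2
grip_force: 49.9
```

```bash
sed -i 's/(\[-1.9,0,2.8\],\[0,-.0872,0\],1,1)\]/([-1.9,0,2.8],[0,-.0872,0],1,1),([-1.6,0,2.65],[0,-.0873,0],1,1)]/' cc.py
python3 - <<'E'
from cc import *
avg(8)
p,R=cmd()[-1];f=flat(p,R)
for t in (2.5,0): print(t,*go(*tgt(f[0],10.9,t,f[1]),(p,R)))
E
```

```text
t 12.7 flat,tilt,yaw,F [-3.176e+01  1.800e-01  1.052e+01  5.150e+00  1.000e-02  9.350e+00
 -4.900e-01  1.070e+00] sd [0.02 0.01 0.   0.   0.   0.55 0.49 0.56] M [1.41 0.18 0.01] gap 18.7
cmd [-33.33  -0.26  11.16   5.     0.  ]
2.5 [-0.6  0.   1.7] [-0.     -0.0436  0.    ]
0 [-1.3  0.   3.2] [-0.     -0.0873  0.    ]
```

>>> jog_arm(rows=[[[-0.6, 0, 1.5], [0, -0.0436, 0]], [[-1.2, 0, 3.1], [0, -0.0873, 0]], [[-1.2, 0, 3.1], [0, -0.0873, 0]], [[-1.2, 0, 3.1], [0, -0.0873, 0]], [[-1.2, 0, 3.1], [0, -0.0873, 0]]])

```text
time: 13.2
tool_pos: [492.6, -171.0, 17.4]
tcp_rot: [-179.9, -0.1, 100.2]
ft_force: [-2.4, 10.9, 3.1]
finger_gap: 19.1
grip_force: 50.9
```

```bash
sed -i 's/(\[-1.6,0,2.65\],\[0,-.0873,0\],1,1)\]/([-1.6,0,2.65],[0,-.0873,0],1,1),([-1.2,0,3.1],[0,-.0873,0],1,1)]/' cc.py
python3 - <<'E'
from cc import *
avg(8)
print(r.sense()['tool_pos'])
im,_=snap('scene','s5');cv2.imwrite('pics/c5.png',cv2.resize(im[215:327,160:280],(640,597),interpolation=3))
E
```

```text
t 13.6 flat,tilt,yaw,F [-3.166e+01  8.000e-02  1.057e+01  1.500e-01  1.000e-02  1.074e+01
 -3.000e-02  3.710e+00] sd [0.01 0.01 0.01 0.   0.   0.41 0.72 0.32] M [1.65 0.34 0.  ] gap 19.24
cmd [-33.23  -0.26  11.02  -0.     0.  ]
[ 492.59186434 -171.08516929   17.34839242]
```

View pics/c5.png

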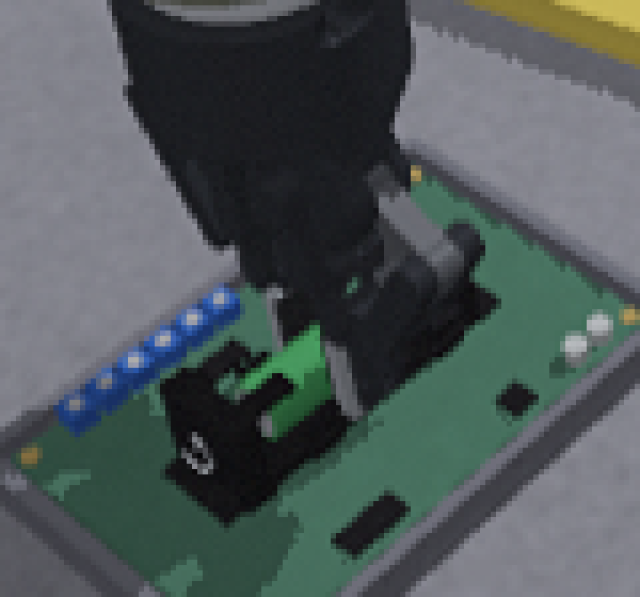

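The view shows the cell level in the holder with its flat end under the lugs at crop (280,400); the nub end is hidden by the gripper. The spring force is 10.7 N, so I ease back towards the wall before letting go.

>>> jog_arm(rows=[[[0.8, 0, 0], [0, 0, 0]], [[1.6, 0, 0], [0, 0, 0]], [[1.6, 0, 0], [0, 0, 0]], [[1.6, 0, 0], [0, 0, 0]], [[1.6, 0, 0], [0, 0, 0]]])

```text
time: 14.15
tool_pos: [492.4, -170.0, 17.4]
tcp_rot: [-180.0, -0.1, 100.2]
ft_force: [-1.6, 9.5, 2.6]
finger_gap: 19.2
grip_force: 50.4
```

```bash
sed -i 's/(\[-1.2,0,3.1\],\[0,-.0873,0\],1,1)\]/([-1.2,0,3.1],[0,-.0873,0],1,1),([1.6,0,0],[0,0,0],1,1)]/' cc.py
python3 - <<'E'
from cc import *
avg(8)
E
```

```text
t 14.55 flat,tilt,yaw,F [-3.052e+01  6.000e-02  1.061e+01  1.100e-01  1.000e-02  8.200e+00
  3.000e-02  2.150e+00] sd [0.02 0.01 0.02 0.   0.   0.32 0.31 0.56] M [1.26 0.2  0.  ] gap 19.49
cmd [-31.63  -0.26  11.02  -0.     0.  ]
```

>>> jog_arm(rows=[[[0.5, 0, 0], [0, 0, 0]], [[1.1, 0, 0], [0, 0, 0]], [[1.1, 0, 0], [0, 0, 0]], [[1.1, 0, 0], [0, 0, 0]], [[1.1, 0, 0], [0, 0, 0]], [[1.1, 0, 0], [0, 0, 0]]])

```text
time: 15.15
tool_pos: [492.2, -169.1, 17.4]
tcp_rot: [-180.0, -0.1, 100.2]
ft_force: [-0.8, 6.9, 2.1]
finger_gap: 19.4
grip_force: 50.2
```

Run:
```python
from cc import *
avg(8)
```

```text
t 15.55 flat,tilt,yaw,F [-29.66   0.07  10.63   0.09   0.     7.44   0.11   1.26] sd [0.01 0.01 0.01 0.   0.   0.45 0.31 0.48] M [ 1.06  0.26 -0.  ] gap 19.18
cmd [-31.63  -0.26  11.02  -0.     0.  ]
```

>>> jog_arm(rows=[[[0.5, 0, 0], [0, 0, 0]], [[1.0, 0, 0], [0, 0, 0]], [[1.0, 0, 0], [0, 0, 0]], [[1.0, 0, 0], [0, 0, 0]], [[1.0, 0, 0], [0, 0, 0]], [[1.0, 0, 0], [0, 0, 0]]])

```text
time: 16.15
tool_pos: [492.3, -168.8, 17.5]
tcp_rot: [-180.0, -0.0, 100.2]
ft_force: [-0.8, 4.2, -1.2]
finger_gap: 19.1
grip_force: 49.8
```

Run:
```python
from cc import *
avg(8)
```

```text
t 16.55 flat,tilt,yaw,F [-29.3    0.04  10.76   0.03   0.     4.84   0.82  -1.55] sd [0.01 0.01 0.01 0.   0.   0.35 0.33 0.26] M [ 0.75  0.26 -0.02] gap 19.39
cmd [-31.63  -0.26  11.02  -0.     0.  ]
```

The force dropped 2.6 N over 0.36 mm, so the nub is bearing on the wall. I release and go up.

>>> jog_arm(rows=[[[0, 0, 0], [0, 0, 0]], [[0, 0, 0], [0, 0, 0]], [[0, 0, 0], [0, 0, 0]], [[0, 0, 0], [0, 0, 0]], [[0, 0, 0], [0, 0, 0]]], grip=38)

```text
time: 17.05
tool_pos: [492.8, -169.2, 17.9]
tcp_rot: [180.0, 0.0, 100.2]
ft_force: [-0.0, -0.4, -0.3]
finger_gap: 38.0
grip_force: 0.0
```

>>> jog_arm(rows=[[[0, 0, -10], [0, 0, 0]], [[0, 0, -30], [0, 0, 0]], [[0, 0, -60], [0, 0, 0]], [[0, 0, -100], [0, 0, 0]], [[0, 0, -140], [0, 0, 0]], [[50, 0, -160], [0, 0, 0]], [[100, 0, -160], [0, 0, 0]], [[150, 0, -160], [0, 0, 0]], [[200, 0, -160], [0, 0, 0]], [[200, 0, -160], [0, 0, 0]]])

```text
time: 18.05
tool_pos: [456.2, 32.6, 178.7]
tcp_rot: [179.9, -0.1, 100.5]
ft_force: [-0.1, -0.4, 0.3]
finger_gap: 37.9
grip_force: 0.0
```

Run:
```python
from h import *
a,d=snap('top','t6');b,_=snap('scene','s6')
o=np.zeros((450,800,3),np.uint8)
o[:,:400]=cv2.resize(a[165:255,390:470],(400,450),interpolation=3);o[:,400:]=cv2.resize(b[225:337,165:265],(400,450),interpolation=3)
cv2.imwrite('pics/c6.png',o)
for v in range(165,255):
    pass
hsv=cv2.cvtColor(a,cv2.COLOR_BGR2HSV)
P=[]
for v in range(185,235):
  for u in range(385,470):
    if d[v,u]>0:
      p=w('top',u,v,d[v,u]);q=p-np.r_[O,0];P.append((q@LX,q@LY,p[2]))
P=np.array(P);P=P[abs(P[:,1])<4]
for x in range(-56,56,4):
    s=P[(P[:,0]>=x)&(P[:,0]<x+4)]
    if len(s):print(x,s[:,2].mean().round(1),end=' | ')
```

```text
-52 47.9 | -48 47.0 | -44 41.9 | -40 34.4 | -36 34.3 | -32 37.2 | -28 41.5 | -24 41.0 | -20 40.0 | -16 40.5 | -12 41.1 | -8 40.1 | -4 39.9 | 0 40.0 | 4 40.2 | 8 41.1 | 12 40.2 | 16 40.2 | 20 41.0 | 24 40.5 | 28 40.7 | 32 40.3 | 36 38.6 | 40 34.1 | 44 34.5 |
```

View pics/c6.png

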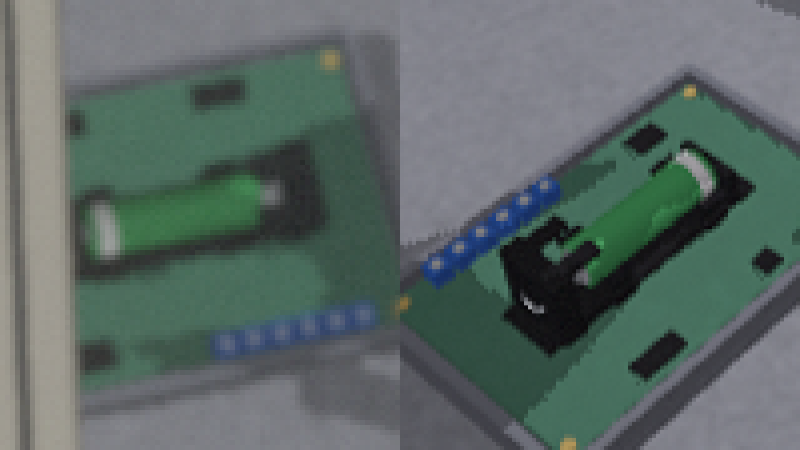

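The cell lies flat in the holder. Its top is level at z ≈ 40–41 mm over its whole length, the band and nub end are behind the wall at crop (700,170), and the flat end is under the lugs at (580,265). The arm is clear, so I hand in.

```bash
python3 -c "
from bench import r
print(r.hand_in())"
```

```text
the job is handed in; nothing more can be done
None
```

The green cell is seated flat in the logger's holder, flat end under the lugs and nub behind the end wall. The wrist force while pushing on the spring averaged at most 10.7 N (about 8.9 mm compression), the red cell was not touched, and the job is handed in with the arm clear at about 18 s.

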